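# Start the last self-tapping screw of an electrode stand's foot

### The arm

A 6-joint arm with a two-finger parallel gripper is mounted at the origin on the work surface. World frame = base frame: x ahead of the robot, y to its left, z up, the work surface at z = 0. Lengths are in mm, angles in rad, forces in N, time in s.
With the tool pointing down it reaches from about 325 to 750 mm from the base axis. Payload 7.6 kg.
Tool frame: the origin (TCP) lies midway between the tips of the shut fingers; the grasp point (between the pads) lies 19 mm behind it; z points along the fingers, y is the line along which they close (so a half turn about z gives the same grasp; the last joint's range is limited). The gripper opens to 85 mm and grips with 20 to 120 N. Pads are 22 mm wide; open, the fingers measure 114 mm over their backs; the gripper's body (76 mm by 85 mm) begins 54 mm behind the grasp point. The pads swing forward as they close: fully open they stand 13 mm farther back than shut.
Start: joints at [1.118, 0.052, 1.401, -0, 1.689, -0.07], TCP at [196.084, 487.031, 200.023] pointing down, gripper open.
Joint ranges: [-2.9, 2.9], [-0.91, 2.17], [0.12, 2.37], [-1.06, 4.2], [0.26, 2.73], [-2.93, 2.93]. Speed limits (rad/s): [2.57, 2.57, 3.01, 3.14, 3.14, 3.14].

### API

Orientations are given as [roll, pitch, yaw] about the fixed x, y, z axes, in that order (R = Rz(yaw) Ry(pitch) Rx(roll)).
In Python, from workcell import sensors, optics, workorder gives the robot as it stands.
- The arm moves only by the tool drive_tool, never from a script. Its argument "increments" is a list of rows, each an object with "travel": the shift along the world's x, y, z in m, a list of three; "dr": the turn, a rotation vector about the world's x, y, z in rad, a list of three; "jaw": the closure, from -1 (fully open) to 1 (shut). In form: [{"travel": [tx, ty, tz], "dr": [wx, wy, wz], "jaw": jaw}, ...]. A call has 1 to 8 rows; each row is the pose to reach, as a shift and turn from the pose commanded when the call began; what a row does not reach only later rows make up. A row lasts 1/12 s, in which the tool goes at most 41.7 mm and 7.16 degrees, less where a joint would pass 70% of its speed; a pose out of reach is approached as far as the arm can. A call with a gripper value outside its range is refused whole. The fingers move at their own pace and stop on an object; the grip force is fixed at half the most. Time passes only in rows, so rows that repeat a pose let the fingers close. It gives the time, the measured TCP pose, the force, the opening and the grip force at its end, in the units of the state.
- sensors.sense(): the state, without advancing time (a new reading comes with each control period).
- optics.camera(name): name is "scene" or "top" or "wrist"; returns the picture (420x560x3 uint8, blue, green, red); there is no depth.
- optics.calibration(name): a dict with "mtx" (3x3 intrinsics, pixels), "k1" (the pictures are not rectified: a ray, as slopes to the right and down, at radius r is drawn at 1 + k1 r^2 times it, then the intrinsics apply), "eye" and "orientation" of the camera in the world. Camera axes: x right, y down, z forward; pixel columns grow to the right and rows downward; lengths in mm; the calibration is good to about 2 mm. A picture is of the moment at which its call begins: read the wrist's pose just before it. calibration takes no time and is no camera call; for the wrist camera it gives the pose at the moment of the call.
- workorder.close_job(): hands the job in; it is judged then, once.
The state is a dict: "time_s": time; "joints": joint angles; "qd": joint speeds; "joint_torque": joint torques, N m; "eef_pos": TCP position; "ee_rot": TCP orientation; "wrist_force": force on the tool from outside, world axes, zero at the start; "ft_torque": the same for the moment, N m; "width": finger opening in mm; "finger_force": force on a finger pad.
Only numpy, scipy, OpenCV 4.12 (cv2) and the standard library are available. Lean on these libraries where they do the work, as an engineer would, in place of code of your own. Each camera call takes 0.05 s, during which the arm holds its last target. There are 200 camera calls.

### The job

Three of the four square-headed self-tapping screws in the foot of the electrode stand are home; the fourth stands proud in its pilot hole. Take the socket driver from its stand, seat it on that screw and turn it clockwise about half a turn, pressing down firmly but not hard all the while, so that it cuts its first thread: it must not spin without biting. Then put the driver back upright in its stand and let go, leaving the things around alone.

Things in the scene. Friction and masses are not known exactly. Their poses are not given: they have to be found in the camera images.
- screw (a joint): How far the proud screw has spun idly in its hole without biting, rad (0 at the start, positive clockwise): it grows when the screw is turned clockwise under a push of less than 12 N, and sinks when it is turned back. More than 0.9 rad of idle spin either way ruins the hole. Turning takes about 0.03 N m. The screw's whole turn is this plus feed / 0.00127 m.
- feed (a joint): How deep the proud screw has gone since the start, m; 0 at the start, at most 0.010. Lead 8 mm per turn clockwise (1.27 mm per rad that bites). Turned under a push of 12 N or more (best about 15) the screw bites and works itself down by this lead; a contact force over 24 N (side load included) cracks the polymer: keep the push under 18. It stays where it is left.
- screw_top (a point): Centre of the top of the proud screw's steel head, 49 mm above the bench at the start (the three home heads: 39 mm). z up along the screw; x and y along the sides of the square head (same every quarter turn). Head 12 mm across flats, 12 mm tall: the lower 8 mm square, the top 4 mm a round cone tapering from 12 to 8 mm diameter.
- foot: Foot of an electrode stand, fixed to the bench: white polymer base 150 x 120 x 20 mm, dark grey metal flange 124 x 102 x 5 mm on it, upright aluminium post socket in the middle, 28 mm diameter, top 65 mm above the bench. Origin: centre of the underside, z up. The four screws stand at x = +-46 mm, y = +-36 mm; the proud one is at (+46, +36).
- driver: Socket driver, 117 mm long, 0.18 kg, upright in its stand. Origin: centre of the socket's lower rim; z up to the handle. Square steel socket 21 mm wide to z = 23 mm, shank 12 mm thick, square pale wood handle 28 x 28 mm from z = 62 to 115 mm. Sides of handle and socket lie along x and y. Cavity: square, 14 mm wide, 10 mm deep; seated, its roof rests on the head's top, the rim 10 mm below.
- stand: Stand of the driver: grey plastic block 76 x 76 x 45 mm, fixed to the bench, with a round upright hole 35 mm wide, 35 mm deep in the middle of its top. Origin: centre of the underside, z up. The hole's floor is 10 mm above the bench, where the driver's rim rests; any yaw of the driver fits.
- beaker: Clear beaker, 68 mm wide, 90 mm tall, bystander. Origin: centre of the underside.
- bottle: White bottle with blue cap, 58 mm wide, 100 mm tall, bystander. Origin: centre of the underside.
- tube_rack: Wooden rack with four capped tubes, 60 x 160 mm, 97 mm tall, bystander. Origin: centre of the underside.
Things that resemble listed ones, but are neither listed nor needed, are in the scene too. Of the things that look like the driver, the middle-sized one is meant.

How it is judged:
By the outcome, as a careful person would: the job done as asked, in the order asked, and still so for the second after the job is handed in, with the robot touching nothing.
It also fails if it takes over 72 s, if anything falls off the work surface, if the arm or the gripper's body presses on something with over 40 N, if the wrist force passes 120 N, or if a joint passes its speed limit or range.

## Working session

There is one attempt and no reset: what is moved stays moved. The work goes in short steps, Python scripts to look and compute and a tool call to move; the robot and the scene stay as the last step left them, time stands still between calls to the robot, and variables do not carry over. Pictures are saved under pics/ and viewed, at most 10 in all, crops included, and the job is handed in when it is done.

Besides the shell and the picture viewer there is one more tool, called after "Request:" as name([rows], argument=value, ...), one row to a line, values as JSON. drive_tool: Moves the arm, as the interface text tells. Its arguments: {"type":"object","properties":{"increments":{"type":"array","items":{"type":"object","properties":{"travel":{"type":"array","items":{"type":"number"}},"dr":{"type":"array","items":{"type":"number"}},"jaw":{"type":"number"}}}}},"required":["increments"]}

```bash
mkdir -p pics
cat > h.py <<'E'
import numpy as np, cv2
from workcell import sensors, optics, workorder
def snap(n,f):
    c=optics.calibration(n); im=optics.camera(n); cv2.imwrite('pics/'+f+'.png',im); np.save('pics/'+f+'.npy',np.array([c],dtype=object),allow_pickle=True); return im,c
def load(f): return cv2.imread('pics/'+f+'.png'), np.load('pics/'+f+'.npy',allow_pickle=True)[0]
def Rm(c):
    o=np.array(c['orientation'],float)
    if o.shape==(3,3): return o
    from scipy.spatial.transform import Rotation as R
    return R.from_euler('xyz',o).as_matrix()
def at(c,uv,z):
    K=np.array(c['mtx'],float); k=c['k1']
    d=cv2.undistortPoints(np.array([[uv]],float),K,np.array([k,0,0,0.])).ravel()
    r=Rm(c)@np.array([d[0],d[1],1]); e=np.array(c['eye'],float)
    return e+r*(z-e[2])/r[2]
def proj(c,P):
    R=Rm(c); p=R.T@(np.array(P,float)-np.array(c['eye'],float)); s=p[:2]/p[2]; s=s*(1+c['k1']*(s@s)); K=np.array(c['mtx'])
    return K[:2,:2]@s+K[:2,2]
E
python3 - <<'E'
from h import *
s=sensors.sense(); print(s)
a,c=snap('scene','s0'); b,d=snap('top','t0'); print(c,d)
E
```

```text
{'time_s': 0.0, 'joints': array([ 1.11770239e+00,  5.28886813e-02,  1.40173821e+00, -6.56439068e-06,
        1.68857847e+00, -7.02964389e-02]), 'qd': array([ 3.00075005e-04,  1.97649257e-05, -9.01960577e-04, -6.21165032e-04,
        9.86669994e-04, -8.91525208e-04]), 'joint_torque': array([-1.82477743e-05, -3.81683850e+01, -3.60172248e+01, -2.68039287e-05,
        6.34118653e-03,  3.37390212e-06]), 'eef_pos': array([195.92259358, 486.69719599, 199.13847864]), 'ee_rot': array([-3.13998346e+00, -1.06770600e-04,  2.75879430e+00]), 'wrist_force': array([-0.94872972,  0.21570475, -0.18441577]), 'ft_torque': array([0.00017161, 0.0371795 , 0.00185888]), 'finger_force': 0.0, 'width': 85.47688949351868}
{'mtx': array([[407.35628849,   0.        , 276.6324252 ],
       [  0.        , 407.35628849, 210.70099939],
       [  0.        ,   0.        ,   1.        ]]), 'k1': -0.04291828063236867, 'eye': array([1268.94102086, -231.1664791 ,  711.12206812]), 'orientation': array([-2.30946078e+00,  2.00949184e-03,  1.31345889e+00])} {'mtx': array([[523.63774727,   0.        , 275.59710738],
       [  0.        , 523.63774727, 207.32971388],
       [  0.        ,   0.        ,   1.        ]]), 'k1': -0.08146224412681766, 'eye': array([ 325.60717403,  -44.52968562, 1573.14949535]), 'orientation': array([-2.95434212, -0.00529   , -1.57926999])}
```

View pics/s0.png

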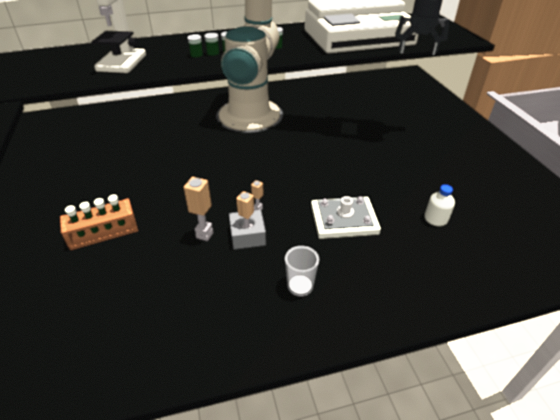

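View pics/t0.png

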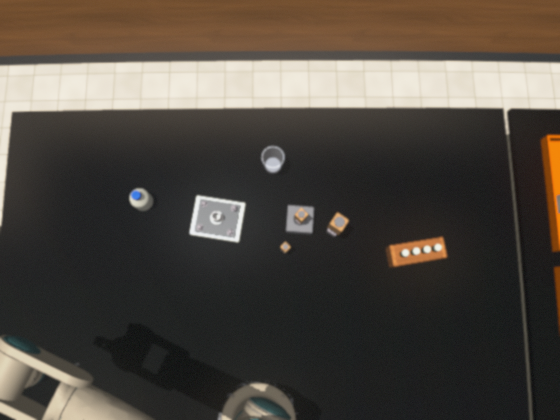

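The scene view shows three drivers: a large one free at (200,205), the middle one in its stand at (246,215), and a small one behind at (257,195). The foot is at (345,215). In the top view the stand is at (300,218) and the foot at (218,219). I'll enlarge the top view.

Run:
```python
from h import *
a,c=load('t0'); 
cv2.imwrite('pics/t0c.png',cv2.resize(a[185:265,180:360],None,fx=4.4,fy=4.4,interpolation=cv2.INTER_CUBIC))
b,d=load('s0')
cv2.imwrite('pics/s0c.png',cv2.resize(b[165:265,180:390],None,fx=3.8,fy=3.8,interpolation=cv2.INTER_CUBIC))
```

```text
(no output)
```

View pics/t0c.png

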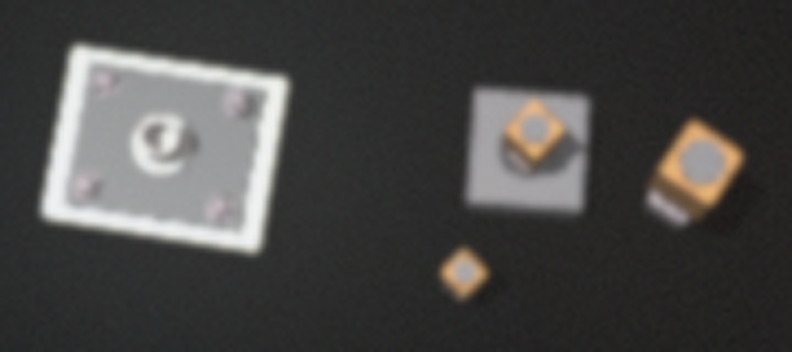

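View pics/s0c.png

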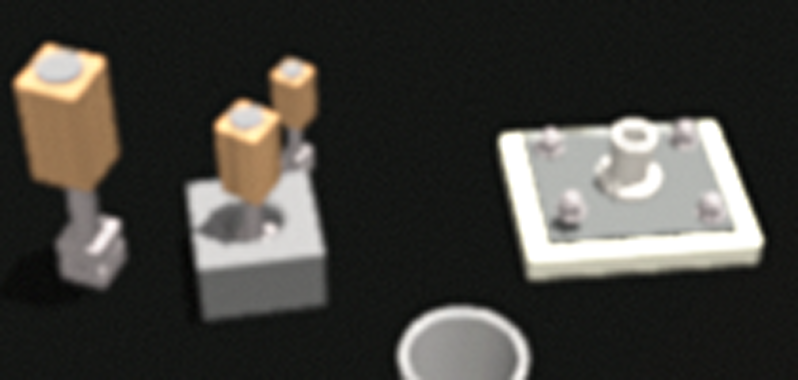

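The top crop shows the foot corners at about (75,45), (288,77), (260,252) and (43,218), and the stand's top corners at (475,88), (590,95), (583,213) and (467,206). The driver's handle top is centred near (534,127). In the scene crop the proud screw is the near-left one (571,205), which is at (238,102) in the top crop.

Run:
```python
from h import *
a,c=load('t0'); b,d=load('s0')
T=lambda x,y,z: at(c,(180+(x+.5)/4.4-.5,185+(y+.5)/4.4-.5),z)[:2].round(1)
S=lambda x,y,z: at(d,(180+(x+.5)/3.8-.5,165+(y+.5)/3.8-.5),z)[:2].round(1)
F=[T(*p,20) for p in [(75,45),(288,77),(260,252),(43,218)]]; print('foot',F,np.mean(F,0))
for i in range(4): e=F[(i+1)%4]-F[i]; print(np.hypot(*e),np.degrees(np.arctan2(e[1],e[0])))
G=[T(*p,45) for p in [(475,88),(590,95),(583,213),(467,206)]]; print('stand',G,np.mean(G,0))
for i in range(4): e=G[(i+1)%4]-G[i]; print(np.hypot(*e),np.degrees(np.arctan2(e[1],e[0])))
print('screw T',T(238,102,49),'S',S(571,197,49)); print([T(*p,39) for p in[(105,80),(86,187),(220,208)]])
print('drv T',T(534,127,127),'S',S(248,118,127)); print('small',T(464,271,85),'big',T(702,162,165))
print('drv top corners',[T(*p,125) for p in[(536,99),(567,129),(533,160),(503,126)]])
```

```text
foot [array([660.2, 184.1]), array([636.6,  37. ]), array([515.7,  55.7]), array([540. , 203.6])] [588.125 120.1  ]
148.98110618464344 -99.11458118173128
122.33764751702557 171.2075481984718
149.88295433437384 80.66965204248018
121.77146628007733 -9.214792366298473
stand [array([623. , -90.7]), array([ 617.6, -168.4]), array([ 537.2, -162. ]), array([542.6, -84.4])] [ 580.1   -126.375]
77.88741875296677 -93.9755536726035
80.65432412462457 175.44873872686037
77.78765968969627 86.01933965055352
80.64645063485433 -4.480439649785165
screw T [613.8  69.1] S [617.7  69.8]
[array([631.6, 160.4]), array([558.2, 172. ]), array([543.3,  81.5])]
drv T [ 581.5 -125.6] S [ 582.3 -124.6]
small [494.4 -80.9] big [ 551.9 -227.3]
drv top corners [array([ 600. , -127.3]), array([ 580.3, -146.7]), array([ 560.5, -124.7]), array([ 582.6, -105.9])]
```

Run:
```python
from h import *
from scipy.spatial.transform import Rotation as R
c=optics.calibration('wrist');s=sensors.sense()
T=R.from_euler('xyz',s['ee_rot']).as_matrix()
print(c,T.T@(c['eye']-s['eef_pos']),'\n',T.T@Rm(c))
```

```text
{'mtx': array([[348.36229466,   0.        , 281.45897065],
       [  0.        , 348.36229466, 208.85073856],
       [  0.        ,   0.        ,   1.        ]]), 'k1': -0.05213872349446678, 'eye': array([123.92613913, 516.52037894, 374.10018103]), 'orientation': array([2.83538675e+00, 1.36209955e-03, 1.18785420e+00])} [  77.95561639    0.48901077 -174.83935692] 
 [[-1.39052983e-04 -9.53451194e-01 -3.01547345e-01]
 [ 9.99999989e-01 -1.46427517e-04  1.85214582e-06]
 [-4.59207598e-05 -3.01547341e-01  9.53451204e-01]]
```

Request:
drive_tool([
  {"travel": [0.028,-0.028,0.01],"dr": [0,0,-0.06],"jaw": -1},
  {"travel": [0.056,-0.056,0.02],"dr": [0,0,-0.12],"jaw": -1},
  {"travel": [0.084,-0.084,0.03],"dr": [0,0,-0.18],"jaw": -1},
  {"travel": [0.112,-0.112,0.04],"dr": [0,0,-0.24],"jaw": -1},
  {"travel": [0.14,-0.14,0.05],"dr": [0,0,-0.3],"jaw": -1},
  {"travel": [0.168,-0.168,0.05],"dr": [0,0,-0.36],"jaw": -1},
  {"travel": [0.196,-0.196,0.05],"dr": [0,0,-0.42],"jaw": -1},
  {"travel": [0.22,-0.22,0.05],"dr": [0,0,-0.464],"jaw": -1},
])

```text
time_s: 0.77
eef_pos: [417.4, 264.9, 249.9]
ee_rot: [-3.142, 0.0, 2.291]
wrist_force: [0.2, 1.0, -0.1]
width: 85.1
finger_force: 0.0
```

Request:
drive_tool([
  {"travel": [0.028,-0.028,0],"dr": [0,0,0],"jaw": -1},
  {"travel": [0.056,-0.056,0],"dr": [0,0,0],"jaw": -1},
  {"travel": [0.084,-0.084,-0.01],"dr": [0,0,0],"jaw": -1},
  {"travel": [0.11,-0.11,-0.03],"dr": [0,0,0],"jaw": -1},
  {"travel": [0.135,-0.135,-0.05],"dr": [0,0,0],"jaw": -1},
  {"travel": [0.16,-0.158,-0.075],"dr": [0,0,0],"jaw": -1},
  {"travel": [0.184,-0.18,-0.1],"dr": [0,0,0],"jaw": -1},
  {"travel": [0.198,-0.196,-0.12],"dr": [0,0,0],"jaw": -1},
])

```text
time_s: 1.43
eef_pos: [614.9, 68.6, 126.8]
ee_rot: [-3.139, -0.001, 2.293]
wrist_force: [0.5, 0.6, -0.6]
width: 85.2
finger_force: 0.0
```

Request:
drive_tool([
  {"travel": [0,0,0],"dr": [0,0,0],"jaw": -1},
  {"travel": [0,0,0],"dr": [0,0,0],"jaw": -1},
])

```text
time_s: 1.6
eef_pos: [613.3, 70.2, 127.6]
ee_rot: [-3.138, -0.003, 2.293]
wrist_force: [-0.6, -0.1, 1.0]
width: 85.2
finger_force: 0.0
```

Run:
```python
from h import *
a,c=snap('wrist','w1'); p=proj(c,[616,69,49]); print(p, sensors.sense()['joints'],sensors.sense()['eef_pos'])
u,v=p.round().astype(int); u=max(u,70);v=max(v,60)
cv2.imwrite('pics/w1c.png',cv2.resize(a[v-60:v+60,u-70:u+70],None,fx=5,fy=5,interpolation=cv2.INTER_CUBIC)); print(u-70,v-60)
```

```text
[283.32169011 209.86418569] [ 5.54432139e-02  3.44168221e-01  1.20838837e+00  4.04612593e-04
  1.59007493e+00 -6.68133051e-01] [613.80993502  71.1495439  129.77265069]
213 150
```

View pics/w1c.png

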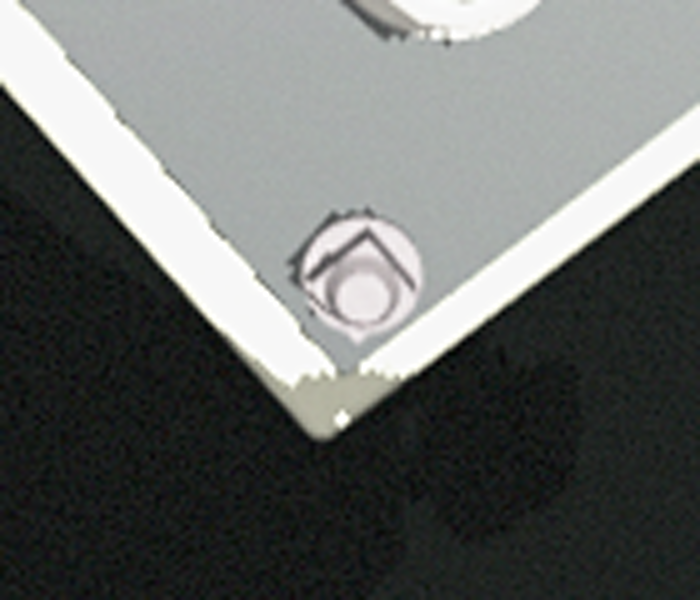

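The crop shows the proud head: top disc near (360,297), with the square's shadow edges meeting at (367,232). I'll enlarge more.

Run:
```python
from h import *
a,c=load('w1')
x0,y0=213+55,150+37
cv2.imwrite('pics/w1d.png',cv2.resize(a[y0:y0+36,x0:x0+36],None,fx=16,fy=16,interpolation=cv2.INTER_CUBIC)); print(x0,y0)
```

```text
268 187
```

View pics/w1d.png

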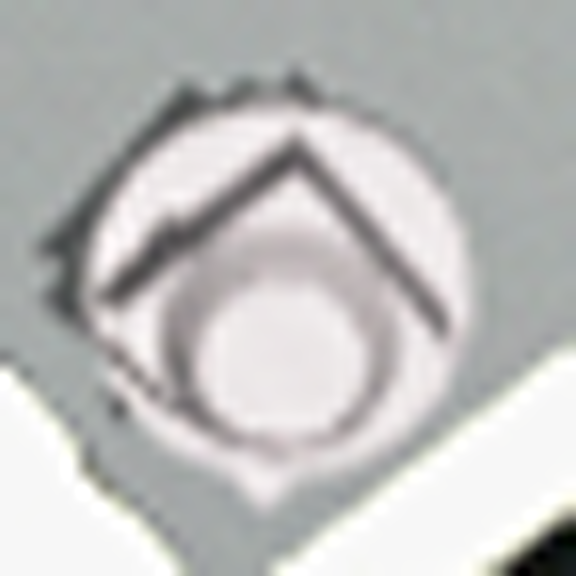

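The enlarged crop shows the top disc's centre at (283,360). The square shoulder's corners are at about L(100,298), T(295,143), R(450,335) and B(265,505).

Run:
```python
from h import *
a,c=load('w1')
W=lambda x,y,z: at(c,(268+(x+.5)/16-.5,187+(y+.5)/16-.5),z)[:2].round(1)
print('top',W(283,360,49))
Q=[W(*p,45) for p in [(100,298),(295,143),(450,335),(265,505)]]; print(np.mean(Q,0))
for i in range(4): e=Q[(i+1)%4]-Q[i]; print(np.hypot(*e),np.degrees(np.arctan2(e[1],e[0])))
print(sensors.sense()['eef_pos'],sensors.sense()['ee_rot'], optics.calibration('wrist')['eye'],c['eye'])
F=lambda x,y,z: at(c,(213+(x+.5)/5-.5,150+(y+.5)/5-.5),z)[:2].round(1)
print('base corner edge dirs'); A,B,C=F(0,85,20),F(310,435,20),F(700,165,20)
for e in (B-A,C-B): print(np.degrees(np.arctan2(e[1],e[0])))
```

```text
top [616.6  70.5]
[616.     70.825]
12.248265183282088 81.07601155636819
12.218428704215611 -10.850104629797364
12.432618388738558 -94.15128526642212
13.25745073534124 168.69006752597977
[613.80993502  71.1495439  129.77265069] [-3.14102779e+00 -9.61156660e-04  2.29437991e+00] [562.31536741 129.60114533 304.66932571] [562.51678239 128.74279672 302.69338097]
base corner edge dirs
-9.29717114941349
77.91509941343136
```

Request:
drive_tool([
  {"travel": [0,0,0.03],"dr": [0,0,0],"jaw": -1},
  {"travel": [-0.004,-0.03,0.045],"dr": [0,0,0],"jaw": -1},
  {"travel": [-0.01,-0.065,0.045],"dr": [0,0,0],"jaw": -1},
  {"travel": [-0.015,-0.1,0.045],"dr": [0,0,0],"jaw": -1},
  {"travel": [-0.02,-0.135,0.045],"dr": [0,0,0],"jaw": -1},
  {"travel": [-0.026,-0.168,0.045],"dr": [0,0,0],"jaw": -1},
  {"travel": [-0.032,-0.196,0.045],"dr": [0,0,0],"jaw": -1},
  {"travel": [-0.032,-0.196,0.045],"dr": [0,0,0],"jaw": -1},
])

```text
time_s: 2.32
eef_pos: [581.4, -128.5, 177.3]
ee_rot: [3.141, 0.004, 2.291]
wrist_force: [0.1, 0.5, 0.4]
width: 85.2
finger_force: 0.0
```

Request:
drive_tool([
  {"travel": [0,0,0],"dr": [0,0,0],"jaw": -1},
  {"travel": [0,0,0],"dr": [0,0,0],"jaw": -1},
  {"travel": [0,0,0],"dr": [0,0,0],"jaw": -1},
])

```text
time_s: 2.57
eef_pos: [582.5, -123.3, 176.0]
ee_rot: [3.14, 0.001, 2.297]
wrist_force: [0.4, 0.4, -0.2]
width: 85.4
finger_force: 0.0
```

Run:
```python
from h import *
a,c=snap('wrist','w2'); p=proj(c,[581,-126,125]); s=sensors.sense();print(p, s['joints'],s['eef_pos'],s['ee_rot'])
cv2.imwrite('pics/w2c.png',cv2.resize(a[130:290,180:380],None,fx=3.7,fy=3.7,interpolation=cv2.INTER_CUBIC))
```

```text
[276.96324937 219.46977032] [-2.70811235e-01  2.58043444e-01  1.22092100e+00  3.20624526e-04
  1.66165383e+00 -9.97066734e-01] [ 582.47594295 -123.31481268  175.66774768] [3.14079564e+00 6.45071096e-04 2.29708081e+00]
```

View pics/w2c.png

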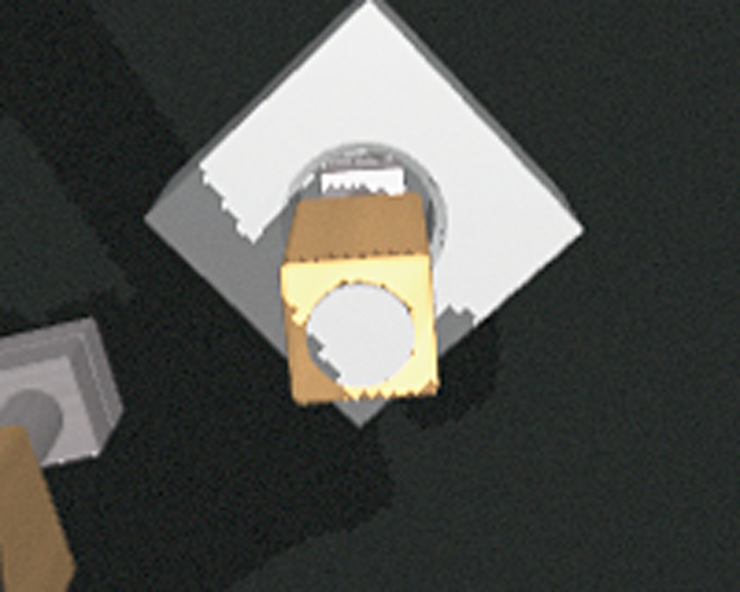

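The handle's top face has corners at about (281,265), (430,256), (438,391) and (294,404), with the cap's centre at (361,335). The stand's top corners are at (371,0), (582,230), (360,427) and (147,217), partly in shadow.

Run:
```python
from h import *
a,c=load('w2')
W=lambda x,y,z: at(c,(180+(x+.5)/3.7-.5,130+(y+.5)/3.7-.5),z)[:2].round(1)
print('cap',W(361,335,127))
for z,P in ((125,[(281,265),(430,256),(438,391),(294,404)]),(45,[(371,0),(582,230),(360,427),(147,217)])):
  Q=[W(*p,z) for p in P]; print(np.mean(Q,0))
  for i in range(4): e=Q[(i+1)%4]-Q[i]; print(np.hypot(*e),np.degrees(np.arctan2(e[1],e[0])))
```

```text
cap [ 581.  -125.7]
[ 580.8 -125.6]
27.223702907576648 45.148819871857086
26.44730610100022 -44.38723427773586
27.385580147223475 -132.78034444680216
27.436107595648473 135.29533645394704
[ 581.25  -125.725]
75.7335460677763 -5.379363835957199
75.64634822646762 -94.62526155038339
76.1411846506212 174.57393662254415
75.58002381582055 85.06637902036545
```

Request:
drive_tool([
  {"travel": [-0.001,-0.0007,0],"dr": [0,0,0.065],"jaw": -1},
  {"travel": [-0.001,-0.0007,-0.02],"dr": [0,0,0.065],"jaw": -1},
  {"travel": [-0.001,-0.0007,-0.045],"dr": [0,0,0.065],"jaw": -1},
  {"travel": [-0.001,-0.0007,-0.065],"dr": [0,0,0.065],"jaw": -1},
  {"travel": [-0.001,-0.0007,-0.08],"dr": [0,0,0.065],"jaw": -1},
  {"travel": [-0.001,-0.0007,-0.093],"dr": [0,0,0.065],"jaw": -1},
  {"travel": [-0.001,-0.0007,-0.093],"dr": [0,0,0.065],"jaw": -1},
  {"travel": [-0.001,-0.0007,-0.093],"dr": [0,0,0.065],"jaw": -1},
])

```text
time_s: 3.28
eef_pos: [581.1, -125.0, 82.0]
ee_rot: [-3.141, -0.001, 2.361]
wrist_force: [-0.4, -0.6, -0.2]
width: 85.4
finger_force: 0.0
```

Request:
drive_tool([
  {"travel": [0,0,0],"dr": [0,0,0],"jaw": 1},
  {"travel": [0,0,0],"dr": [0,0,0],"jaw": 1},
  {"travel": [0,0,0],"dr": [0,0,0],"jaw": 1},
  {"travel": [0,0,0],"dr": [0,0,0],"jaw": 1},
  {"travel": [0,0,0],"dr": [0,0,0],"jaw": 1},
  {"travel": [0,0,0],"dr": [0,0,0],"jaw": 1},
  {"travel": [0,0,0],"dr": [0,0,0],"jaw": 1},
  {"travel": [0,0,0],"dr": [0,0,0],"jaw": 1},
])

```text
time_s: 3.95
eef_pos: [581.5, -125.9, 82.9]
ee_rot: [3.141, 0.001, 2.36]
wrist_force: [1.5, -0.1, 5.6]
width: 26.2
finger_force: 60.3
```

Run:
```python
from h import *
s=sensors.sense()
for k in s: print(k,np.round(s[k],3))
```

```text
time_s 3.95
joints [-0.275  0.311  1.345 -0.     1.484 -1.064]
qd [ 0.     0.001 -0.001 -0.001  0.002  0.001]
joint_torque [ 1.8200e-01 -4.3942e+01 -3.2121e+01  7.2000e-02 -2.7000e-02 -0.0000e+00]
eef_pos [ 581.543 -125.889   82.891]
ee_rot [3.141e+00 1.000e-03 2.360e+00]
wrist_force [ 1.539 -0.064  5.602]
ft_torque [0.028 0.027 0.011]
finger_force 60.34
width 26.187
```

Request:
drive_tool([
  {"travel": [0,0,0.02],"dr": [0,0,0],"jaw": 1},
  {"travel": [0,0,0.045],"dr": [0,0,0],"jaw": 1},
  {"travel": [0,0,0.07],"dr": [0,0,0],"jaw": 1},
  {"travel": [0,0,0.08],"dr": [0,0,0],"jaw": 1},
  {"travel": [0.002,0.015,0.08],"dr": [0,0,0.05],"jaw": 1},
  {"travel": [0.007,0.04,0.08],"dr": [0,0,0.12],"jaw": 1},
  {"travel": [0.013,0.07,0.08],"dr": [0,0,0.2],"jaw": 1},
  {"travel": [0.018,0.1,0.08],"dr": [0,0,0.3],"jaw": 1},
])

```text
time_s: 4.62
eef_pos: [598.6, -24.9, 160.3]
ee_rot: [-3.141, -0.002, 2.662]
wrist_force: [0.5, -0.3, -1.3]
width: 26.7
finger_force: 59.6
```

Request:
drive_tool([
  {"travel": [0.0063,0.033,0],"dr": [0,0,0.1],"jaw": 1},
  {"travel": [0.011,0.063,0],"dr": [0,0,0.2],"jaw": 1},
  {"travel": [0.015,0.085,0],"dr": [0,0,0.28],"jaw": 1},
  {"travel": [0.0173,0.0961,0],"dr": [0,0,0.321],"jaw": 1},
  {"travel": [0.0173,0.0961,0],"dr": [0,0,0.321],"jaw": 1},
  {"travel": [0.0173,0.0961,0],"dr": [0,0,0.321],"jaw": 1},
  {"travel": [0.0173,0.0961,0],"dr": [0,0,0.321],"jaw": 1},
  {"travel": [0.0173,0.0961,0],"dr": [0,0,0.321],"jaw": 1},
])

```text
time_s: 5.28
eef_pos: [616.3, 68.9, 161.8]
ee_rot: [-3.141, -0.0, 2.978]
wrist_force: [-0.1, -0.0, -2.4]
width: 26.6
finger_force: 59.6
```

Run:
```python
from h import *
for i in range(3):
  s=sensors.sense()
  print([np.round(s[k],3) for k in ('eef_pos','ee_rot','wrist_force','width')])
  a,c=snap('wrist','w3')
b,d=snap('scene','s3')
u,v=proj(d,[616,70,80]).astype(int)
A=cv2.resize(a[130:330,160:400],(480,400)); B=cv2.resize(b[v-50:v+30,u-32:u+32],(320,400),interpolation=cv2.INTER_CUBIC)
cv2.imwrite('pics/w3c.png',np.hstack([A,B])); print(u,v)
print('proj wrist rim',proj(c,[616.4,70.4,100]),proj(c,[616.4,70.4,49]))
```

```text
[array([616.305,  68.885, 161.836]), array([-3.141, -0.   ,  2.978]), array([-0.102, -0.02 , -2.429]), np.float64(26.616)]
[array([616.345,  69.011, 161.964]), array([-3.141, -0.   ,  2.978]), array([-0.604, -0.707, -2.634]), np.float64(26.395)]
[array([616.367,  69.178, 162.053]), array([-3.142,  0.   ,  2.978]), array([ 0.697,  0.214, -2.562]), np.float64(26.18)]
330 206
proj wrist rim [282.22398714 212.47080788] [282.10869153 193.89515007]
```

View pics/w3c.png

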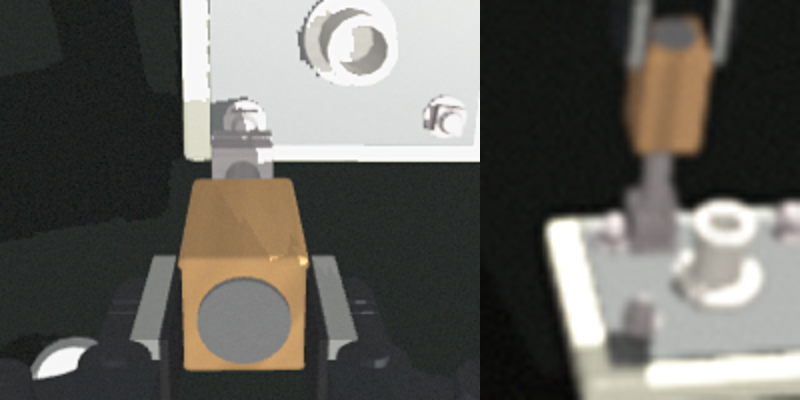

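The driver hangs upright and square to the foot in the grip. The socket's edge is centred at column 242 of the crop and the screw at about 245, so it is within about 1 mm. Next I descend to just over the head.

Request:
drive_tool([
  {"travel": [0,0.0005,-0.02],"dr": [0,0,0],"jaw": 1},
  {"travel": [0,0.0005,-0.035],"dr": [0,0,0],"jaw": 1},
  {"travel": [0,0.0005,-0.04],"dr": [0,0,0],"jaw": 1},
  {"travel": [0,0.0005,-0.042],"dr": [0,0,0],"jaw": 1},
  {"travel": [0,0.0005,-0.043],"dr": [0,0,0],"jaw": 1},
  {"travel": [0,0.0005,-0.044],"dr": [0,0,0],"jaw": 1},
  {"travel": [0,0.0005,-0.044],"dr": [0,0,0],"jaw": 1},
  {"travel": [0,0.0005,-0.044],"dr": [0,0,0],"jaw": 1},
])

```text
time_s: 6.15
eef_pos: [616.8, 70.9, 118.9]
ee_rot: [3.141, 0.001, 2.981]
wrist_force: [-0.8, -0.2, -1.3]
width: 25.8
finger_force: 59.6
```

Request:
drive_tool([
  {"travel": [0,0,-0.0008],"dr": [0,0,0],"jaw": 1},
  {"travel": [0,0,-0.0016],"dr": [0,0,0],"jaw": 1},
  {"travel": [0,0,-0.0024],"dr": [0,0,0],"jaw": 1},
  {"travel": [0,0,-0.0032],"dr": [0,0,0],"jaw": 1},
  {"travel": [0,0,-0.0036],"dr": [0,0,0],"jaw": 1},
  {"travel": [0,0,-0.004],"dr": [0,0,0],"jaw": 1},
  {"travel": [0,0,-0.004],"dr": [0,0,0],"jaw": 1},
])

```text
time_s: 6.73
eef_pos: [616.3, 70.9, 113.9]
ee_rot: [3.142, -0.0, 2.981]
wrist_force: [-1.4, -0.0, -3.0]
width: 26.0
finger_force: 59.6
```

Request:
drive_tool([
  {"travel": [0,0,-0.001],"dr": [0,0,0],"jaw": 1},
  {"travel": [0,0,-0.0018],"dr": [0,0,0],"jaw": 1},
  {"travel": [0,0,-0.0024],"dr": [0,0,0],"jaw": 1},
  {"travel": [0,0,-0.003],"dr": [0,0,0],"jaw": 1},
  {"travel": [0,0,-0.003],"dr": [0,0,0],"jaw": 1},
  {"travel": [0,0,-0.003],"dr": [0,0,0],"jaw": 1},
])

```text
time_s: 7.23
eef_pos: [616.7, 70.9, 111.8]
ee_rot: [3.141, 0.001, 2.981]
wrist_force: [-0.5, -1.0, 3.8]
width: 26.2
finger_force: 60.2
```

Request:
drive_tool([
  {"travel": [0,0,-0.0003],"dr": [0,0,0],"jaw": 1},
  {"travel": [0,0,-0.0006],"dr": [0,0,0],"jaw": 1},
  {"travel": [0,0,-0.0006],"dr": [0,0,0],"jaw": 1},
  {"travel": [0,0,-0.0006],"dr": [0,0,0],"jaw": 1},
])

```text
time_s: 7.57
eef_pos: [616.9, 70.9, 111.6]
ee_rot: [3.141, 0.002, 2.981]
wrist_force: [-0.9, 0.4, 6.0]
width: 26.4
finger_force: 60.6
```

Request:
drive_tool([
  {"travel": [0,0,-0.0004],"dr": [0,0,0],"jaw": 1},
  {"travel": [0,0,-0.0008],"dr": [0,0,0],"jaw": 1},
  {"travel": [0,0,-0.0012],"dr": [0,0,0],"jaw": 1},
  {"travel": [0,0,-0.0012],"dr": [0,0,0],"jaw": 1},
  {"travel": [0,0,-0.0012],"dr": [0,0,0],"jaw": 1},
])

```text
time_s: 7.98
eef_pos: [617.3, 70.9, 111.5]
ee_rot: [3.141, 0.003, 2.981]
wrist_force: [-2.6, -1.1, 9.6]
width: 25.8
finger_force: 61.0
```

Request:
drive_tool([
  {"travel": [0,0,0],"dr": [0,0,0],"jaw": 1},
  {"travel": [0,0,0],"dr": [0,0,0],"jaw": 1},
  {"travel": [0,0,0],"dr": [0,0,0],"jaw": 1},
  {"travel": [0,0,0],"dr": [0,0,0],"jaw": 1},
])

```text
time_s: 8.32
eef_pos: [617.3, 70.9, 111.5]
ee_rot: [3.141, 0.003, 2.981]
wrist_force: [-1.9, -0.3, 10.4]
width: 26.3
finger_force: 61.0
```

Request:
drive_tool([
  {"travel": [-0.0003,0,-0.0004],"dr": [0,0,0],"jaw": 1},
  {"travel": [-0.0003,0,-0.0008],"dr": [0,0,0],"jaw": 1},
  {"travel": [-0.0003,0,-0.0008],"dr": [0,0,0],"jaw": 1},
  {"travel": [-0.0003,0,-0.0008],"dr": [0,0,0],"jaw": 1},
  {"travel": [-0.0003,0,-0.0008],"dr": [0,0,0],"jaw": 1},
])

```text
time_s: 8.73
eef_pos: [617.3, 70.9, 111.4]
ee_rot: [3.141, 0.004, 2.981]
wrist_force: [-1.8, -0.8, 12.3]
width: 26.2
finger_force: 61.3
```

Request:
drive_tool([
  {"travel": [0,0,0],"dr": [0,0,-0.03],"jaw": 1},
  {"travel": [0,0,0],"dr": [0,0,-0.06],"jaw": 1},
  {"travel": [0,0,0],"dr": [0,0,-0.09],"jaw": 1},
  {"travel": [0,0,0],"dr": [0,0,-0.12],"jaw": 1},
  {"travel": [0,0,0],"dr": [0,0,-0.15],"jaw": 1},
  {"travel": [0,0,0],"dr": [0,0,-0.18],"jaw": 1},
  {"travel": [0,0,0],"dr": [0,0,-0.2],"jaw": 1},
  {"travel": [0,0,0],"dr": [0,0,-0.2],"jaw": 1},
])

```text
time_s: 9.4
eef_pos: [617.3, 70.9, 111.3]
ee_rot: [3.14, 0.004, 2.78]
wrist_force: [-1.5, -0.7, 11.5]
width: 26.3
finger_force: 61.2
```

Request:
drive_tool([
  {"travel": [0,0,-0.0002],"dr": [0,0,-0.04],"jaw": 1},
  {"travel": [0,0,-0.0003],"dr": [0,0,-0.08],"jaw": 1},
  {"travel": [0,0,-0.00035],"dr": [0,0,-0.12],"jaw": 1},
  {"travel": [0,0,-0.0004],"dr": [0,0,-0.16],"jaw": 1},
  {"travel": [0,0,-0.00045],"dr": [0,0,-0.2],"jaw": 1},
  {"travel": [0,0,-0.0005],"dr": [0,0,-0.24],"jaw": 1},
  {"travel": [0,0,-0.00055],"dr": [0,0,-0.28],"jaw": 1},
  {"travel": [0,0,-0.0006],"dr": [0,0,-0.3],"jaw": 1},
])

```text
time_s: 10.07
eef_pos: [617.4, 70.9, 110.9]
ee_rot: [3.138, 0.004, 2.479]
wrist_force: [-1.7, -0.3, 11.8]
width: 26.2
finger_force: 61.3
```

Run:
```python
from h import *
s=sensors.sense()
for k in s: print(k,np.round(s[k],3))
```

```text
time_s 10.067
joints [ 0.055  0.36   1.227 -0.     1.55  -0.853]
qd [-0.001  0.001  0.     0.    -0.001  0.21 ]
joint_torque [  0.213 -42.463 -30.137   0.188  -0.583  -0.045]
eef_pos [617.42   70.883 110.851]
ee_rot [3.138 0.004 2.479]
wrist_force [-1.733 -0.261 11.786]
ft_torque [-0.13   0.375  0.04 ]
finger_force 61.251
width 26.165
```

Request:
drive_tool([
  {"travel": [0,0,-0.00015],"dr": [0,0,-0.04],"jaw": 1},
  {"travel": [0,0,-0.0002],"dr": [0,0,-0.08],"jaw": 1},
  {"travel": [0,0,-0.00025],"dr": [0,0,-0.12],"jaw": 1},
  {"travel": [0,0,-0.0003],"dr": [0,0,-0.16],"jaw": 1},
  {"travel": [0,0,-0.00035],"dr": [0,0,-0.2],"jaw": 1},
  {"travel": [0,0,-0.0004],"dr": [0,0,-0.24],"jaw": 1},
  {"travel": [0,0,-0.00045],"dr": [0,0,-0.28],"jaw": 1},
  {"travel": [0,0,-0.0005],"dr": [0,0,-0.32],"jaw": 1},
])

```text
time_s: 10.73
eef_pos: [617.5, 70.9, 110.4]
ee_rot: [3.137, 0.003, 2.159]
wrist_force: [-1.7, 0.1, 12.1]
width: 26.0
finger_force: 61.3
```

Request:
drive_tool([
  {"travel": [0,0,-0.0001],"dr": [0,0,-0.04],"jaw": 1},
  {"travel": [0,0,-0.00015],"dr": [0,0,-0.08],"jaw": 1},
  {"travel": [0,0,-0.0002],"dr": [0,0,-0.12],"jaw": 1},
  {"travel": [0,0,-0.00025],"dr": [0,0,-0.16],"jaw": 1},
  {"travel": [0,0,-0.0003],"dr": [0,0,-0.2],"jaw": 1},
  {"travel": [0,0,-0.00035],"dr": [0,0,-0.24],"jaw": 1},
  {"travel": [0,0,-0.0004],"dr": [0,0,-0.28],"jaw": 1},
  {"travel": [0,0,-0.00045],"dr": [0,0,-0.32],"jaw": 1},
])

```text
time_s: 11.4
eef_pos: [617.7, 70.9, 110.0]
ee_rot: [3.136, 0.001, 1.839]
wrist_force: [-0.2, -1.1, 11.6]
width: 26.2
finger_force: 61.2
```

Request:
drive_tool([
  {"travel": [0,0,-0.00015],"dr": [0,0,-0.04],"jaw": 1},
  {"travel": [0,0,-0.00025],"dr": [0,0,-0.08],"jaw": 1},
  {"travel": [0,0,-0.0003],"dr": [0,0,-0.12],"jaw": 1},
  {"travel": [0,0,-0.00035],"dr": [0,0,-0.16],"jaw": 1},
  {"travel": [0,0,-0.0004],"dr": [0,0,-0.2],"jaw": 1},
  {"travel": [0,0,-0.00045],"dr": [0,0,-0.24],"jaw": 1},
  {"travel": [0,0,-0.0005],"dr": [0,0,-0.28],"jaw": 1},
  {"travel": [0,0,-0.00055],"dr": [0,0,-0.32],"jaw": 1},
])

```text
time_s: 12.07
eef_pos: [617.9, 70.8, 109.6]
ee_rot: [3.135, -0.0, 1.519]
wrist_force: [-0.7, -0.4, 10.9]
width: 26.4
finger_force: 61.2
```

Request:
drive_tool([
  {"travel": [0,0,-0.0001],"dr": [0,0,-0.04],"jaw": 1},
  {"travel": [0,0,-0.00015],"dr": [0,0,-0.08],"jaw": 1},
  {"travel": [0,0,-0.0002],"dr": [0,0,-0.12],"jaw": 1},
  {"travel": [0,0,-0.00025],"dr": [0,0,-0.16],"jaw": 1},
  {"travel": [0,0,-0.0003],"dr": [0,0,-0.2],"jaw": 1},
  {"travel": [0,0,-0.00035],"dr": [0,0,-0.24],"jaw": 1},
  {"travel": [0,0,-0.0004],"dr": [0,0,-0.28],"jaw": 1},
  {"travel": [0,0,-0.00045],"dr": [0,0,-0.32],"jaw": 1},
])

```text
time_s: 12.73
eef_pos: [618.1, 70.6, 109.3]
ee_rot: [3.135, -0.002, 1.199]
wrist_force: [0.5, -1.3, 10.9]
width: 26.1
finger_force: 61.2
```

Request:
drive_tool([
  {"travel": [0,0,-5e-05],"dr": [0,0,-0.04],"jaw": 1},
  {"travel": [0,0,-0.0001],"dr": [0,0,-0.08],"jaw": 1},
  {"travel": [0,0,-0.00015],"dr": [0,0,-0.12],"jaw": 1},
  {"travel": [0,0,-0.0002],"dr": [0,0,-0.16],"jaw": 1},
  {"travel": [0,0,-0.00025],"dr": [0,0,-0.2],"jaw": 1},
  {"travel": [0,0,-0.0003],"dr": [0,0,-0.24],"jaw": 1},
  {"travel": [0,0,-0.00035],"dr": [0,0,-0.28],"jaw": 1},
  {"travel": [0,0,-0.0004],"dr": [0,0,-0.32],"jaw": 1},
])

```text
time_s: 13.4
eef_pos: [618.2, 70.2, 108.8]
ee_rot: [3.135, -0.004, 0.878]
wrist_force: [-0.1, -2.6, 10.9]
width: 26.1
finger_force: 61.2
```

Request:
drive_tool([
  {"travel": [0,0,-0.0004],"dr": [0,0,-0.01],"jaw": 1},
  {"travel": [0,0,-0.0005],"dr": [0,0,-0.05],"jaw": 1},
  {"travel": [0,0,-0.00055],"dr": [0,0,-0.09],"jaw": 1},
  {"travel": [0,0,-0.0006],"dr": [0,0,-0.13],"jaw": 1},
  {"travel": [0,0,-0.00065],"dr": [0,0,-0.17],"jaw": 1},
  {"travel": [0,0,-0.0007],"dr": [0,0,-0.21],"jaw": 1},
  {"travel": [0,0,-0.00075],"dr": [0,0,-0.25],"jaw": 1},
  {"travel": [0,0,-0.0008],"dr": [0,0,-0.29],"jaw": 1},
])

```text
time_s: 14.07
eef_pos: [618.3, 69.9, 108.4]
ee_rot: [3.136, -0.005, 0.588]
wrist_force: [0.7, -3.3, 13.2]
width: 26.5
finger_force: 61.4
```

Request:
drive_tool([
  {"travel": [0,0,-0.0001],"dr": [0,0,-0.04],"jaw": 1},
  {"travel": [0,0,-0.00015],"dr": [0,0,-0.08],"jaw": 1},
  {"travel": [0,0,-0.0002],"dr": [0,0,-0.12],"jaw": 1},
  {"travel": [0,0,-0.00025],"dr": [0,0,-0.16],"jaw": 1},
  {"travel": [0,0,-0.0003],"dr": [0,0,-0.2],"jaw": 1},
  {"travel": [0,0,-0.00035],"dr": [0,0,-0.24],"jaw": 1},
  {"travel": [0,0,-0.0004],"dr": [0,0,-0.28],"jaw": 1},
  {"travel": [0,0,-0.00045],"dr": [0,0,-0.32],"jaw": 1},
])

```text
time_s: 14.73
eef_pos: [618.2, 69.5, 108.0]
ee_rot: [3.137, -0.006, 0.268]
wrist_force: [-0.4, -4.6, 13.8]
width: 26.2
finger_force: 61.4
```

Request:
drive_tool([
  {"travel": [0,0,-0.0001],"dr": [0,0,-0.04],"jaw": 1},
  {"travel": [0,0,-0.00015],"dr": [0,0,-0.08],"jaw": 1},
  {"travel": [0,0,-0.0002],"dr": [0,0,-0.12],"jaw": 1},
  {"travel": [0,0,-0.00025],"dr": [0,0,-0.16],"jaw": 1},
  {"travel": [0,0,-0.0003],"dr": [0,0,-0.2],"jaw": 1},
  {"travel": [0,0,-0.00035],"dr": [0,0,-0.24],"jaw": 1},
  {"travel": [0,0,-0.0004],"dr": [0,0,-0.28],"jaw": 1},
  {"travel": [0,0,-0.00045],"dr": [0,0,-0.32],"jaw": 1},
])

```text
time_s: 15.4
eef_pos: [618.0, 69.2, 107.6]
ee_rot: [3.139, -0.007, -0.052]
wrist_force: [-1.6, -5.0, 14.6]
width: 26.4
finger_force: 61.5
```

Run:
```python
from h import *
s=sensors.sense()
for k in s: print(k,np.round(s[k],3))
```

```text
time_s 15.4
joints [ 0.054  0.362  1.23  -0.003  1.543  1.677]
qd [-0.001 -0.001 -0.    -0.002 -0.     0.477]
joint_torque [  3.273 -41.058 -29.004   2.014  -0.643  -0.618]
eef_pos [617.968  69.228 107.555]
ee_rot [ 3.139 -0.007 -0.052]
wrist_force [-1.644 -4.992 14.628]
ft_torque [-1.449  0.392  0.005]
finger_force 61.53
width 26.352
```

Request:
drive_tool([
  {"travel": [0,-0.0005,0.0001],"dr": [0,0,-0.02],"jaw": 1},
  {"travel": [-0.0002,-0.0009,5e-05],"dr": [0,0,-0.06],"jaw": 1},
  {"travel": [-0.0002,-0.001,0],"dr": [0,0,-0.1],"jaw": 1},
  {"travel": [-0.0002,-0.001,-5e-05],"dr": [0,0,-0.14],"jaw": 1},
  {"travel": [-0.0002,-0.001,-0.0001],"dr": [0,0,-0.18],"jaw": 1},
  {"travel": [-0.0002,-0.001,-0.00015],"dr": [0,0,-0.22],"jaw": 1},
  {"travel": [-0.0002,-0.001,-0.0002],"dr": [0,0,-0.24],"jaw": 1},
  {"travel": [-0.0002,-0.001,-0.0002],"dr": [0,0,-0.24],"jaw": 1},
])

```text
time_s: 16.07
eef_pos: [617.5, 68.7, 107.2]
ee_rot: [3.141, -0.006, -0.291]
wrist_force: [-2.3, -4.2, 13.8]
width: 26.1
finger_force: 61.5
```

Request:
drive_tool([
  {"travel": [0,0,0],"dr": [0,0,0],"jaw": 1},
  {"travel": [0,0,0],"dr": [0,0,0],"jaw": 1},
])

```text
time_s: 16.23
eef_pos: [617.5, 68.7, 107.3]
ee_rot: [3.141, -0.006, -0.29]
wrist_force: [-2.1, -4.2, 14.0]
width: 26.2
finger_force: 61.5
```

Request:
drive_tool([
  {"travel": [0,0,0.002],"dr": [0,0,0],"jaw": 1},
  {"travel": [0,0,0.004],"dr": [0,0,0],"jaw": 1},
  {"travel": [0,0,0.007],"dr": [0,0,0],"jaw": 1},
  {"travel": [0,0,0.011],"dr": [0,0,0],"jaw": 1},
  {"travel": [0,0,0.017],"dr": [0,0,0],"jaw": 1},
  {"travel": [0,0,0.03],"dr": [0,0,0],"jaw": 1},
  {"travel": [0,0,0.05],"dr": [0,0,0],"jaw": 1},
  {"travel": [0,0,0.0614],"dr": [0,0,0],"jaw": 1},
])

```text
time_s: 16.9
eef_pos: [616.4, 70.2, 168.0]
ee_rot: [-3.141, -0.002, -0.289]
wrist_force: [0.6, -0.3, -1.6]
width: 26.4
finger_force: 59.6
```

Request:
drive_tool([
  {"travel": [0,0,0],"dr": [0,0,0.11],"jaw": 1},
  {"travel": [0,0,0],"dr": [0,0,0.22],"jaw": 1},
  {"travel": [0,0,0],"dr": [0,0,0.33],"jaw": 1},
  {"travel": [0,0,0],"dr": [0,0,0.44],"jaw": 1},
  {"travel": [0,0,0],"dr": [0,0,0.55],"jaw": 1},
  {"travel": [0,0,0],"dr": [0,0,0.66],"jaw": 1},
  {"travel": [0,0,0],"dr": [0,0,0.77],"jaw": 1},
  {"travel": [0,0,0],"dr": [0,0,0.88],"jaw": 1},
])

```text
time_s: 17.57
eef_pos: [616.0, 70.1, 165.9]
ee_rot: [3.141, -0.001, 0.596]
wrist_force: [1.0, 0.1, -2.8]
width: 26.2
finger_force: 59.6
```

Request:
drive_tool([
  {"travel": [-0.003,-0.016,0],"dr": [0,0,0.11],"jaw": 1},
  {"travel": [-0.006,-0.032,0],"dr": [0,0,0.22],"jaw": 1},
  {"travel": [-0.009,-0.048,0],"dr": [0,0,0.33],"jaw": 1},
  {"travel": [-0.011,-0.064,0],"dr": [0,0,0.44],"jaw": 1},
  {"travel": [-0.014,-0.08,0],"dr": [0,0,0.55],"jaw": 1},
  {"travel": [-0.017,-0.096,0],"dr": [0,0,0.66],"jaw": 1},
  {"travel": [-0.02,-0.112,0],"dr": [0,0,0.77],"jaw": 1},
  {"travel": [-0.023,-0.128,0],"dr": [0,0,0.88],"jaw": 1},
])

```text
time_s: 18.23
eef_pos: [592.9, -58.7, 166.0]
ee_rot: [3.141, -0.0, 1.476]
wrist_force: [0.7, 0.4, -2.1]
width: 25.8
finger_force: 59.6
```

Request:
drive_tool([
  {"travel": [-0.003,-0.016,0],"dr": [0,0,0.11],"jaw": 1},
  {"travel": [-0.006,-0.032,0],"dr": [0,0,0.22],"jaw": 1},
  {"travel": [-0.009,-0.048,0],"dr": [0,0,0.33],"jaw": 1},
  {"travel": [-0.0118,-0.06,0],"dr": [0,0,0.44],"jaw": 1},
  {"travel": [-0.0118,-0.0676,0],"dr": [0,0,0.55],"jaw": 1},
  {"travel": [-0.0118,-0.0676,0],"dr": [0,0,0.66],"jaw": 1},
  {"travel": [-0.0118,-0.0676,0],"dr": [0,0,0.77],"jaw": 1},
  {"travel": [-0.0118,-0.0676,0],"dr": [0,0,0.88],"jaw": 1},
])

```text
time_s: 18.9
eef_pos: [581.2, -125.8, 165.9]
ee_rot: [3.141, 0.001, 2.356]
wrist_force: [0.5, 0.6, -1.3]
width: 26.0
finger_force: 59.6
```

Run:
```python
from h import *
a,c=snap('wrist','w4'); b,d=snap('scene','s4'); s=sensors.sense(); print([np.round(s[k],3) for k in ('eef_pos','ee_rot','wrist_force','width')])
u,v=proj(d,[581,-126,80]).astype(int)
A=cv2.resize(a[130:330,160:400],(480,400)); B=cv2.resize(b[v-50:v+30,u-32:u+32],(320,400),interpolation=cv2.INTER_CUBIC)
cv2.imwrite('pics/w4c.png',np.hstack([A,B]))
```

```text
[array([ 581.225, -125.676,  165.808]), array([3.141e+00, 1.000e-03, 2.352e+00]), array([-0.059, -0.525, -2.181]), np.float64(26.397)]
```

View pics/w4c.png

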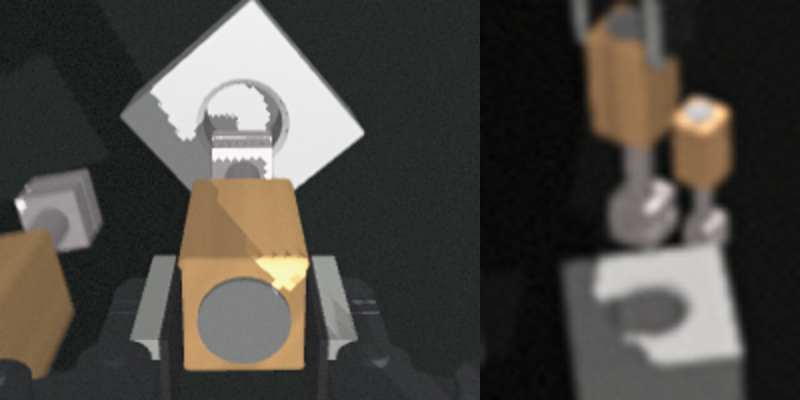

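The driver hangs straight above the empty hole, square to the tool, so I lower it in.

Request:
drive_tool([
  {"travel": [0,0,-0.02],"dr": [0,0,0],"jaw": 1},
  {"travel": [0,0,-0.035],"dr": [0,0,0],"jaw": 1},
  {"travel": [0,0,-0.045],"dr": [0,0,0],"jaw": 1},
  {"travel": [0,0,-0.052],"dr": [0,0,0],"jaw": 1},
  {"travel": [0,0,-0.06],"dr": [0,0,0],"jaw": 1},
  {"travel": [0,0,-0.068],"dr": [0,0,0],"jaw": 1},
  {"travel": [0,0,-0.074],"dr": [0,0,0],"jaw": 1},
  {"travel": [0,0,-0.077],"dr": [0,0,0],"jaw": 1},
])

```text
time_s: 19.67
eef_pos: [580.8, -125.6, 87.1]
ee_rot: [-3.141, -0.001, 2.35]
wrist_force: [0.3, -0.2, -1.6]
width: 26.4
finger_force: 59.6
```

Request:
drive_tool([
  {"travel": [0,0,-0.001],"dr": [0,0,0],"jaw": 1},
  {"travel": [0,0,-0.002],"dr": [0,0,0],"jaw": 1},
  {"travel": [0,0,-0.003],"dr": [0,0,0],"jaw": 1},
  {"travel": [0,0,-0.004],"dr": [0,0,0],"jaw": 1},
  {"travel": [0,0,-0.0048],"dr": [0,0,0],"jaw": 1},
  {"travel": [0,0,-0.0054],"dr": [0,0,0],"jaw": 1},
  {"travel": [0,0,-0.0054],"dr": [0,0,0],"jaw": 1},
  {"travel": [0,0,-0.0054],"dr": [0,0,0],"jaw": 1},
])

```text
time_s: 20.33
eef_pos: [581.3, -125.7, 83.0]
ee_rot: [3.141, 0.001, 2.351]
wrist_force: [-0.0, 0.7, -0.5]
width: 25.8
finger_force: 59.8
```

Request:
drive_tool([
  {"travel": [0,0,0],"dr": [0,0,0],"jaw": 0.2},
  {"travel": [0,0,0],"dr": [0,0,0],"jaw": -0.2},
  {"travel": [0,0,0],"dr": [0,0,0],"jaw": -1},
  {"travel": [0,0,0],"dr": [0,0,0],"jaw": -1},
  {"travel": [0,0,0],"dr": [0,0,0],"jaw": -1},
  {"travel": [0,0,0],"dr": [0,0,0],"jaw": -1},
  {"travel": [0,0,0],"dr": [0,0,0],"jaw": -1},
  {"travel": [0,0,0],"dr": [0,0,0],"jaw": -1},
])

```text
time_s: 21.0
eef_pos: [581.1, -125.7, 82.6]
ee_rot: [3.141, 0.0, 2.351]
wrist_force: [-0.2, 0.1, -0.2]
width: 85.7
finger_force: 0.0
```

Request:
drive_tool([
  {"travel": [0,0,0.015],"dr": [0,0,0],"jaw": -1},
  {"travel": [0,0,0.035],"dr": [0,0,0],"jaw": -1},
  {"travel": [0,0,0.06],"dr": [0,0,0],"jaw": -1},
  {"travel": [0,0,0.085],"dr": [0,0,0],"jaw": -1},
  {"travel": [0,0,0.11],"dr": [0,0,0],"jaw": -1},
  {"travel": [0,0,0.14],"dr": [0,0,0],"jaw": -1},
  {"travel": [0,0,0.16],"dr": [0,0,0],"jaw": -1},
  {"travel": [0,0,0.16],"dr": [0,0,0],"jaw": -1},
])

```text
time_s: 21.67
eef_pos: [582.6, -126.1, 248.6]
ee_rot: [3.137, 0.008, 2.351]
wrist_force: [0.3, 0.8, 0.5]
width: 85.2
finger_force: 0.0
```

Run:
```python
from h import *
b,d=snap('scene','s5'); s=sensors.sense(); print([np.round(s[k],3) for k in ('eef_pos','wrist_force','width')])
cv2.imwrite('pics/s5c.png',cv2.resize(b[165:265,180:390],None,fx=3.8,fy=3.8,interpolation=cv2.INTER_CUBIC))
```

```text
[array([ 582.036, -125.908,  245.601]), array([ 0.421, -0.383, -0.117]), np.float64(85.692)]
```

View pics/s5c.png

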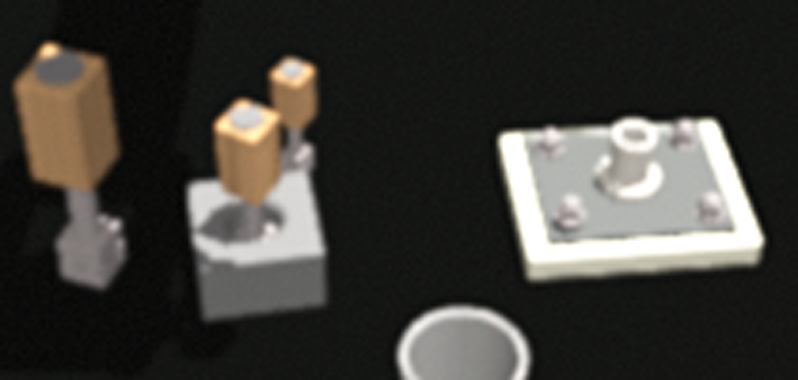

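The driver stands upright in its stand at (248,150), exactly as at the start. The screw at (570,210) sits lower, and its neighbours haven't moved.

```bash
python3 -c "
from h import *
print(workorder.close_job())"
```

```text
the job is handed in; nothing more can be done
None
```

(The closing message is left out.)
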